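Turn a robot-car deck plate over into its kit tray

TASK

Kit the last robot car: turn the carousel by its hub knob until the empty white tray squarely faces the turn-over chute. Then pick up the lime-green deck plate, which lies plain side up on the grey block, and drop it onto the chute's orange lip, nose down along the ramp and reaching in under the lamp bar, so that it flips over and comes to rest flat in the white tray with its black-printed side up. Do not knock the lamp bar, and leave the wheel, the bit stand and the screwdriver where they are.

Things in the scene. Friction and masses are not known exactly. Their poses are not given: they have to be found in the camera images.
- plate: Loose lime-green painted aluminium deck plate, 90 x 60 x 6 mm (x, y, z), about 87 g, dark screw holes near the corners. Origin at the centre of its black-printed face, which is underneath at the start; x along the length, y across the width, z towards the plain face, up at the start. Both ends are alike. Eased off slowly it drops straight; let go in one jerk it may twist by 30 degrees.
- station: Fixed base of the kitting station: turntable base with chute and lamp tied to it; all stand together at another place and yaw each run. Origin on the bench at the turntable's axis; z up, x level from that axis straight to the chute. On it turns an aluminium disc, diameter 520 mm, top 26 mm above the bench, with three trays 120 degrees apart, rims 54 mm above the bench.
- carousel (a joint): Angle of the turntable, rad, counter-clockwise from above positive, without end stops; bearing friction about 0.06 N m, it stays where it is left. At 0 the empty white tray squarely faces the chute, its length under and along the ramp's direction. Starts between 0.6 and 1.9. The two grey trays are already filled (plate and wheels, fixed in place).
- hub_knob (a point): Grip point in the black bar knob on the turntable's axis, 90 mm above the bench. The bar is 56 mm long, 18 mm wide and stands from 60 to 105 mm above the bench. x turns with the turntable, lies along the bar and points to the empty white tray; z up.
- empty_tray (a point): Centre of the inner floor of the empty white tray, 29 mm above the bench, 145 mm from the turntable's axis; x outward along the tray's length, z up. Inside 190 mm (x) by 154 mm (y), walls 25 mm high and 3 mm thick.
- ramp_lip (a point): Middle of the top of the orange-edged rounded lip (radius 3 mm), the ramp's lower edge, 159 mm above the bench, 205 mm from the turntable's axis; x level, outward and uphill, y along the lip, z up. A plate let go some 10 mm above the lip, parallel to the ramp, length along it, centre about 12 mm (5 to 20) past the lip towards the hub, tips over, lands on its nose and falls over.
- chute: The fixed chute: an aluminium ramp that rises outward from the lip at 30 degrees, 115 mm long and only 46 mm wide (fingers at the plate's long sides pass either side of it), on an upright plate at its far upper end. Below and inward of the lip is only the tray. Friction about 0.6. Origin and axes as ramp_lip.
- lamp_edge (a point): Middle of the lower inner edge of the black LED lamp bar fixed above the ramp: straight above the lip, 265 mm above the bench; axes as ramp_lip. The bar reaches 35 mm outward (x), 95 mm either way in y, 18 mm up. An upright gripper over the lip would hit it: lean the gripper's body about 30 degrees back over the turntable.
- lamp: The fixed lamp as a whole: the bar and its two steel posts, 105 mm either side of the ramp's middle, standing 88 mm outward from the lip and bending in to the bar at the top. Origin and axes as ramp_lip.
- block: Fixed low grey assembly block on which the plate starts, centred and square with it: 74 x 40 x 25 mm (x, y, z), so the plate overhangs it by 10 mm along each long side. Origin under its centre, x along the plate's length.
- wheel: Bystander: loose car wheel lying flat, black tyre and yellow rim, diameter 66 mm, 24 mm high; origin under its centre.
- bit_stand: Bystander: loose round blue bit stand with steel bits, diameter 56 mm, 70 mm high; origin under its centre.
- screwdriver: Bystander: loose red screwdriver lying on the bench, 160 mm long along its x, handle to -x; origin under its middle.

How it is judged:
By the outcome, as a careful person would: the job done as asked, in the order asked, and still so for the second after the job is handed in, with the robot touching nothing.
It also fails if it takes over 67 s, if anything falls off the work surface, if the arm or the gripper's body presses on something with over 40 N, if the wrist force passes 120 N, or if a joint passes its speed limit or range.

ROBOT

A 6-joint arm with a two-finger parallel gripper is mounted at the origin on the work surface. World frame = base frame: x ahead of the robot, y to its left, z up, the work surface at z = 0. Lengths are in m, angles in rad, forces in N, time in s.
With the tool pointing down it reaches from about 0.425 to 0.95 m from the base axis. Payload 14.7 kg.
Tool frame: the origin (TCP) lies at the very end of the fingers, on their centre line; the grasp point (between the pads) lies 19 mm behind it; z points along the fingers, y is the line along which they close (so a half turn about z gives the same grasp; the last joint's range is limited). The gripper opens to 85 mm and grips with 20 to 120 N. Pads are 22 mm wide; open, the fingers measure 114 mm over their backs; the gripper's body (76 mm by 85 mm) begins 54 mm behind the grasp point. The pads swing forward as they close: fully open they stand 13 mm farther back than shut.
Start: joints at [-1.316, 0.48, 1.596, -0, 1.065, -0.047], TCP at [0.193, -0.621, 0.231] pointing down, gripper open.
Joint ranges: [-2.75, 2.75], [-0.82, 2.05], [0.23, 2.67], [-1.56, 4.7], [0.09, 2.69], [-2.92, 2.92]. Speed limits (rad/s): [1.89, 1.89, 2.39, 3.01, 3.01, 3.01].

INTERFACE

Orientations are given as a rotation vector (axis times angle).
In Python, from cell import bot gives the robot as it stands.
- The arm moves only by the tool jog_arm, called as name([rows], argument=value, ...), one row to a line, values as JSON. Schema: {"type":"object","properties":{"segments":{"type":"array","items":{"type":"object","properties":{"rot":{"type":"array","items":{"type":"number"},"minItems":3,"maxItems":3},"trans":{"type":"array","items":{"type":"number"},"minItems":3,"maxItems":3},"jaw":{"type":"number"}},"additionalProperties":false,"required":["jaw"]},"minItems":1,"maxItems":12},"force":{"type":"number"},"only":{"type":"string"},"quiet":{"type":"boolean"},"lines":{"type":"string"}},"required":["segments"],"additionalProperties":false}. segments is a list of rows, 1 to 12 of them, each an object with the fields rot (a list: a rotation vector rx, ry, rz in a scale on which 1.0 is 4 rad), trans (a list: dx, dy, dz in shares of the most that a row can go, 1 being 62.5 mm), jaw (the finger opening in m); a field left out counts as zero (the opening has to be given); each row shifts and turns the commanded pose from where the row before left it, along the tool's axes as they then stand; what a row does not reach is not made up. A row lasts 1/8 s, in which the tool goes at most 0.0625 m and 0.188 rad, less where a joint would pass 70% of its speed; a pose out of reach is approached as far as the arm can. The fingers move at their own pace and stop on an object; force is the grip in N (left out, the last holds). Time passes only in rows, so rows that do not move let the fingers close. The tool returns the time, the measured TCP pose, the force, the opening and the grip force at its end. only (a regular expression) keeps the lines of the reply that match it, lines (a string "A,B") keeps lines A to B, and quiet returns only ok. No shift or turn number may pass 1 either way. Input that does not fit is refused with a message, and nothing moves.
- bot.state(): the state, without advancing time (a new reading comes with each control period).
- bot.camera(name): name is "scene" or "top" or "wrist"; returns a dict with "pixels" (384x512x3 uint8, red, green, blue), "vfov" (degrees; the focal length in pixels is half the picture's height over the tangent of half this angle, whatever the lens; pixels are square), "cx", "cy" (the principal point, pixels), "xyz" and "attitude" of the camera in the world. Camera axes: x right, y down, z forward; pixel columns grow to the right and rows downward; lengths in m; the calibration is good to about 2 mm. A picture is of the moment at which its call begins. There is no depth.
- bot.finish_job(): hands the job in; it is judged then, once.
The state is a dict: "t": time; "q": joint angles; "joint_vel": joint speeds; "effort": joint torques, N m; "eef_pos": TCP position; "tcp_rot": TCP orientation; "ft_force": force on the tool from outside, world axes, zero at the start; "ft_torque": the same for the moment, N m; "gripper_width": finger opening in m; "grasp_force": force on a finger pad.
Only numpy, scipy, OpenCV 4.12 (cv2) and the standard library are available. Lean on these libraries where they do the work, as an engineer would, in place of code of your own. Each camera call takes 0.05 s, during which the arm holds its last target. There are 200 camera calls.

## Working session

There is one attempt and no reset: what is moved stays moved. The work goes in short steps, Python scripts to look and compute and a tool call to move; the robot and the scene stay as the last step left them, time stands still between calls to the robot, and variables do not carry over. Pictures are saved under pics/ and viewed, at most 15 in all, crops included, and the job is handed in when it is done.

```bash
ls; mkdir -p pics
```

Create look.py:
```python
import numpy as np, cv2, pickle
from cell import bot
def grab(name, tag):
    c=bot.camera(name); pickle.dump(c,open(f'pics/{tag}.pkl','wb'))
    cv2.imwrite(f'pics/{tag}.png',c['pixels'][:,:,::-1]); return c
```

Run:
```python
from look import *
for n in ('top','scene','wrist'):
    c=grab(n,n+'0'); print(n,c['vfov'],c['cx'],c['cy'],c['xyz'],c['attitude'])
a=[cv2.imread(f'pics/{n}0.png') for n in('top','scene')]
s=bot.state(); print(s)
```

```text
cell.py
pics
top 53.82730858872087 255.84637056306573 190.84825919175378 [0.39307881 0.07454204 1.07858565] [-2.15825831  2.06064251 -0.22476917]
scene 53.89078763998278 254.47592704403968 189.5164340795065 [1.29654919 0.01436584 0.76684947] [-1.77844243 -1.58300385  0.72972823]
wrist 60.75196278998689 256.4879102117557 194.4937706049307 [ 0.25670955 -0.59977797  0.37497651] [ 2.35204752 -1.73035171 -0.23329926]
{'t': 0.15, 'q': array([-1.31558537e+00,  4.80718657e-01,  1.59669691e+00,  2.00006551e-05,
        1.06507590e+00, -4.65713119e-02]), 'joint_vel': array([-0.00104335, -0.00150588,  0.00051873,  0.00041863,  0.00124739,
       -0.00030933]), 'effort': array([ 3.17614169e-03, -9.51145577e+01, -4.30463541e+01, -4.65804180e-05,
        8.12732294e-03,  1.35150054e-05]), 'eef_pos': array([ 0.19316638, -0.62033478,  0.23081179]), 'tcp_rot': array([-3.10501307e+00, -4.72091992e-01,  1.19655423e-04]), 'ft_force': array([-0.29319521,  0.37471922,  0.54481668]), 'ft_torque': array([-0.03539524,  0.00736714, -0.04364693]), 'grasp_force': 0.0, 'gripper_width': 0.08561401186346554}
```

View pics/top0.png

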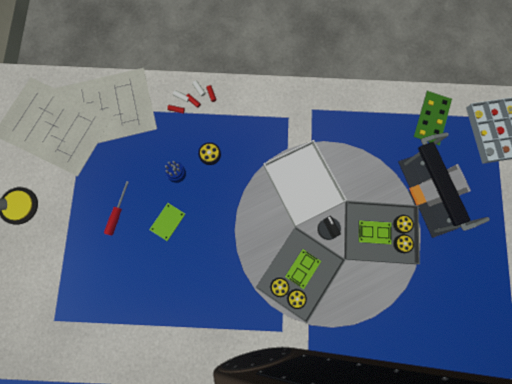

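View pics/scene0.png

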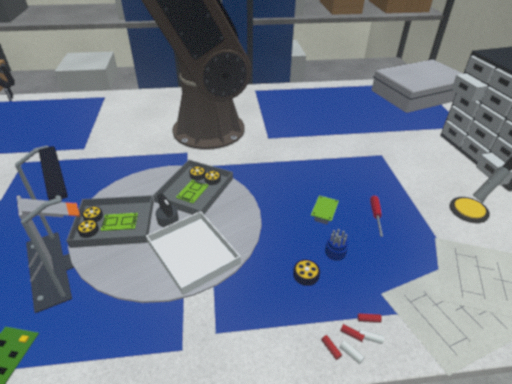

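The top view shows the plate at (167,221), the hub knob at (329,227), the white tray at (305,185), the orange lip at (418,194) with the chute to its right, the wheel at (209,153), the bit stand at (174,170) and the screwdriver at (116,210). The scene view shows the same layout from the front.

Add to look.py:
```python
from scipy.spatial.transform import Rotation as R
from scipy.optimize import least_squares
def load(tag): return pickle.load(open(f'pics/{tag}.pkl','rb'))
def rays(c,uv):
    uv=np.asarray(uv,float).reshape(-1,2); f=c['pixels'].shape[0]/2/np.tan(np.radians(c['vfov'])/2)
    d=np.c_[(uv[:,0]-c['cx'])/f,(uv[:,1]-c['cy'])/f,np.ones(len(uv))]
    return R.from_rotvec(c['attitude']).apply(d)
def plane(c,uv,z):
    d=rays(c,uv); o=np.asarray(c['xyz']); return o+d*((z-o[2])/d[:,2])[:,None]
def proj(c,p):
    q=R.from_rotvec(c['attitude']).inv().apply(np.atleast_2d(p)-c['xyz']); f=c['pixels'].shape[0]/2/np.tan(np.radians(c['vfov'])/2)
    return q[:,:2]/q[:,2:]*f+[c['cx'],c['cy']]
def tri(c1,u1,c2,u2):
    A=[];b=[]
    for c,u in((c1,u1),(c2,u2)):
        d=rays(c,u)[0]; d/=np.linalg.norm(d); P=np.eye(3)-np.outer(d,d); A.append(P); b.append(P@c['xyz'])
    return np.linalg.lstsq(np.vstack(A),np.hstack(b),rcond=None)[0]
def hsv(c): return cv2.cvtColor(c['pixels'],cv2.COLOR_RGB2HSV)
def blobs(m,amin=20):
    cs,_=cv2.findContours(m.astype(np.uint8),cv2.RETR_EXTERNAL,cv2.CHAIN_APPROX_NONE)
    return sorted([k for k in cs if cv2.contourArea(k)>amin],key=cv2.contourArea,reverse=True)
```

Run:
```python
from look import *
T,S=load('top0'),load('scene0')
for nm,c in(('top',T),('scene',S)):
    h=hsv(c); H,s,v=h[...,0],h[...,1],h[...,2]
    print(nm)
    for lab,m in(('green',(H>35)&(H<55)&(s>120)&(v>80)),('orange',(H>5)&(H<17)&(s>140)&(v>120))):
        for k in blobs(m,30)[:6]:
            M=cv2.moments(k); u=(M['m10']/M['m00'],M['m01']/M['m00']); print(lab,cv2.contourArea(k),np.round(u,1),cv2.boundingRect(k), cv2.boxPoints(cv2.minAreaRect(k)).round(1).tolist())
    # disc
    blue=((H>105)&(H<125)&(s>150)).astype(np.uint8)
    e=cv2.morphologyEx(blue,cv2.MORPH_GRADIENT,np.ones((3,3)))
    yy,xx=np.nonzero(e); P=plane(c,np.c_[xx,yy],.026)[:,:2]
    h0=plane(c,[(329,227)] if nm=='top' else [(167,212)],.08)[0,:2]
    r=np.hypot(*(P-h0).T); P=P[(r>.22)&(r<.30)]
    o=least_squares(lambda p:np.hypot(*(P-p[:2]).T)-.26,h0,loss='cauchy',f_scale=.002)
    print('disc',h0,o.x,np.sum(abs(o.fun)<.004),len(P))
```

```text
top
green 987.0 [432.5 114.6] (415, 92, 36, 47) [[414.0, 136.0], [426.79998779296875, 91.0999984741211], [451.5, 98.19999694824219], [438.70001220703125, 143.10000610351562]]
green 679.0 [302.7 268.5] (285, 249, 36, 40) [[284.20001220703125, 276.8999938964844], [302.0, 248.39999389648438], [321.1000061035156, 260.29998779296875], [303.29998779296875, 288.79998779296875]]
green 619.0 [167.1 221.5] (150, 204, 35, 37) [[149.60000610351562, 229.10000610351562], [167.5, 202.3000030517578], [184.5, 213.6999969482422], [166.6999969482422, 240.5]]
green 610.5 [375.2 231.9] (359, 221, 33, 23) [[359.0, 221.0], [391.0, 221.0], [391.0, 243.0], [359.0, 243.0]]
orange 52.5 [414.7 195.6] (410, 185, 16, 20) [[408.79998779296875, 188.0], [418.0, 183.89999389648438], [425.70001220703125, 201.39999389648438], [416.5, 205.39999389648438]]
disc [ 0.51885756 -0.11912039] [ 0.51989504 -0.12515666] 1235 1591
scene
green 986.0 [ 13.  349.2] (0, 328, 37, 56) [[-22.5, 368.20001220703125], [10.800000190734863, 317.5], [36.20000076293945, 334.1000061035156], [2.9000000953674316, 384.8999938964844]]
green 448.5 [119.1 221.3] (101, 213, 36, 18) [[100.0999984741211, 214.6999969482422], [136.0, 212.39999389648438], [136.89999389648438, 227.89999389648438], [101.0999984741211, 230.10000610351562]]
green 359.0 [324.4 208. ] (312, 197, 25, 23) [[311.5, 214.5], [318.1000061035156, 194.6999969482422], [337.0, 201.0], [330.3999938964844, 220.8000030517578]]
green 334.0 [192. 191.] (177, 180, 31, 23) [[176.1999969482422, 196.3000030517578], [195.1999969482422, 174.60000610351562], [207.6999969482422, 185.5], [188.6999969482422, 207.1999969482422]]
orange 92.0 [ 72.5 209.2] (67, 203, 12, 13) [[67.0, 215.0], [67.0, 203.0], [78.0, 203.0], [78.0, 215.0]]
disc [ 0.54787812 -0.12070333] [ 0.52599236 -0.12744462] 691 1388
```

Run:
```python
from look import *
a=cv2.imread('pics/top0.png')[130:240,400:490]; b=cv2.imread('pics/scene0.png')[140:240,10:90]
cv2.imwrite('pics/crop1.png',np.hstack([cv2.resize(a,(400,489),interpolation=cv2.INTER_CUBIC),cv2.resize(b,(391,489),interpolation=cv2.INTER_CUBIC)]))
T,S=load('top0'),load('scene0')
for nm,c,roi in(('top',T,(255,135,100,100)),('scene',S,(140,205,110,95))):
    h=hsv(c); m=(h[...,1]<40)&(h[...,2]>150); k=np.zeros_like(m); x,y,w,hh=roi; k[y:y+hh,x:x+w]=m[y:y+hh,x:x+w]
    b=blobs(k)[0]; q=cv2.approxPolyDP(cv2.convexHull(b),6,True)[:,0]; print(nm,cv2.contourArea(b),q.tolist())
    for z in(.054,.03): print(z,plane(c,q,z)[:,:2].round(3).tolist())
```

```text
top 4114.5 [[310, 135], [346, 199], [295, 224], [264, 163], [288, 135]]
0.054 [[0.784, -0.068], [0.602, -0.171], [0.526, -0.032], [0.694, 0.06], [0.781, -0.005]]
0.03 [[0.793, -0.072], [0.607, -0.176], [0.529, -0.034], [0.701, 0.059], [0.79, -0.007]]
scene 7587.0 [[249, 205], [249, 255], [213, 299], [140, 299], [140, 244], [154, 205]]
0.054 [[0.516, 0.101], [0.696, 0.081], [0.81, -0.011], [0.792, -0.169], [0.63, -0.186], [0.487, -0.163]]
0.03 [[0.49, 0.103], [0.676, 0.083], [0.794, -0.012], [0.775, -0.175], [0.608, -0.193], [0.459, -0.169]]
```

View pics/crop1.png

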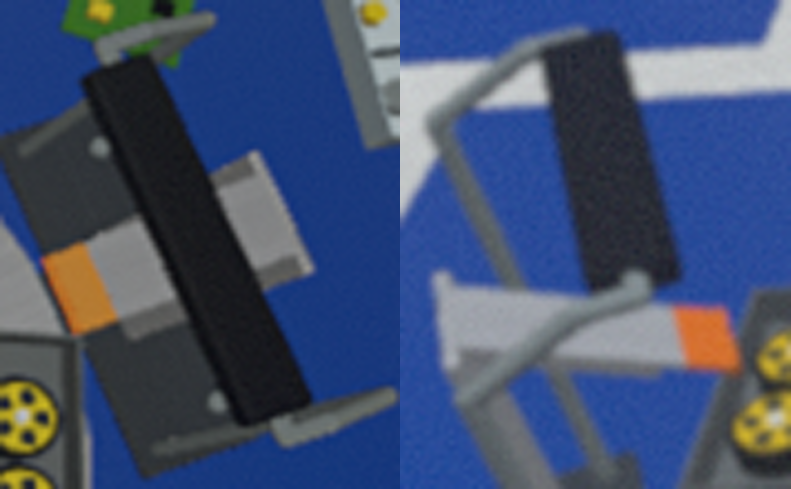

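The crops show the lip's corners at about (409,188) and (417.3,204.9) in the top picture and (77.1,203) and (79.8,216.1) in the scene picture. The black lamp bar's corners are visible in the top crop.

Run:
```python
from look import *
T,S=load('top0'),load('scene0')
u=lambda x,y:(400+x/4.444,130+y/4.445)
lt=[u(40,258),u(77,333)]; ls=[(77.1,203.),(79.8,216.1)]
for a in(0,1):
    print('lip top plane',plane(T,[lt[a]],.159)[0],'scene',plane(S,[ls[1-a]],.159)[0],plane(S,[ls[a]],.159)[0])
lam=[(u(83,82),0,.265),(u(245,425),0,.265),(u(150,55),.035,.283),(u(310,400),.035,.283)]
for p,x,z in lam: print('lamp',plane(T,[p],z)[0].round(4))
L=np.array([plane(T,[p],.159)[0,:2] for p in lt]); print(L.mean(0), 'normal yaw', np.degrees(np.arctan2(*(L[1]-L[0])[::-1]))+90)
c=np.array([.5225,-.126]); d=L.mean(0)-c; print('from hub',np.hypot(*d),np.degrees(np.arctan2(d[1],d[0])))
# plate
for cc,tag in((T,'top'),(S,'scene')):
    h=hsv(cc);m=(h[...,0]>35)&(h[...,0]<55)&(h[...,1]>100)&(h[...,2]>60)
    k=[k for k in blobs(m,30) if cv2.pointPolygonTest(k,(167,221) if tag=='top' else (324,208),False)>0][0]
    q=plane(cc,k[:,0],.031)[:,:2]; r=cv2.minAreaRect((q*1000).astype(np.float32)); print('plate',tag,r,cv2.boxPoints(r).tolist())
    # white tray rim
    m=(h[...,1]<45)&(h[...,2]>140)
```

```text
lip top plane [ 0.61571712 -0.30301974  0.159     ] scene [ 0.62585963 -0.30314215  0.159     ] [ 0.57866523 -0.31988734  0.159     ]
lip top plane [ 0.57381324 -0.32194563  0.159     ] scene [ 0.57866523 -0.31988734  0.159     ] [ 0.62585963 -0.30314215  0.159     ]
lamp [ 0.683 -0.285  0.265]
lamp [ 0.5112 -0.3561  0.265 ]
lamp [ 0.6924 -0.3112  0.283 ]
lamp [ 0.5221 -0.3785  0.283 ]
[ 0.59476518 -0.31248269] normal yaw -65.69367953013185
from hub 0.19999512252189694 -68.81781189729466
plate top ((520.0985717773438, 321.90423583984375), (59.03504180908203, 88.12728881835938), 60.55841827392578) [[467.2165222167969, 317.8575744628906], [543.9628295898438, 274.5398254394531], [572.9805908203125, 325.9508972167969], [496.23431396484375, 369.2686462402344]]
plate scene ((525.7713012695312, 318.4387512207031), (56.83164596557617, 90.68181610107422), 60.77262496948242) [[472.3280029296875, 315.77947998046875], [551.4650268554688, 271.50164794921875], [579.214599609375, 321.0980224609375], [500.07757568359375, 365.3758544921875]]
```

Add to look.py:
```python
def go(xyz,yaw,tilt=0,s=None):
    """deltas from the pose now; tool x at yaw deg, leaned 'tilt' deg about tool y"""
    s=s or bot.state(); Rc=R.from_rotvec(s['tcp_rot'])
    y=np.radians(yaw); Rt=R.from_euler('z',y)*R.from_euler('x',np.pi)*R.from_euler('y',np.radians(tilt))
    print('t',round(s['t'],2),'pos',s['eef_pos'].round(4),'q',s['q'].round(2))
    print('shift in present tool axes',Rc.inv().apply(np.array(xyz)-s['eef_pos']).round(4),'| in final axes',Rt.inv().apply(np.array(xyz)-s['eef_pos']).round(4),'| turn',(Rc.inv()*Rt).as_rotvec().round(4))
```

```bash
python3 -c "
from look import *
go((.523,-.1265,.29),208.7)"
```

```text
t 0.15 pos [ 0.1932 -0.6203  0.2308] q [-1.32  0.48  1.6   0.    1.07 -0.05]
shift in present tool axes [ 0.4617 -0.3735 -0.0588] | in final axes [-0.5265  0.2748 -0.0592] | turn [-2.0000e-04  1.3000e-03  2.9425e+00]
```

Units first: shifts go in shares of 62.5 mm and turns go in shares of 4 rad. So 0.0462 m is 0.7392, -0.0374 m is -0.5984.

jog_arm([
  {"trans": [0.7392, -0.5984, -0.0944], "jaw": 0.085},
  {"trans": [0.7392, -0.5984, -0.0944], "jaw": 0.085},
  {"trans": [0.7392, -0.5984, -0.0944], "jaw": 0.085},
  {"trans": [0.7392, -0.5984, -0.0944], "jaw": 0.085},
  {"trans": [0.7392, -0.5984, -0.0944], "jaw": 0.085},
  {"trans": [0.7392, -0.5984, -0.0944], "jaw": 0.085},
  {"trans": [0.7392, -0.5984, -0.0944], "jaw": 0.085},
  {"trans": [0.7392, -0.5984, -0.0944], "jaw": 0.085},
  {"trans": [0.7392, -0.5984, -0.0944], "jaw": 0.085},
  {"trans": [0.7392, -0.5984, -0.0944], "jaw": 0.085},
])

```text
t: 1.4
eef_pos: [0.5239, -0.1244, 0.2905]
tcp_rot: [3.106, 0.472, 0.0]
ft_force: [0.0, -0.0, 0.1]
gripper_width: 0.0851
grasp_force: 0.0
```

jog_arm([
  {"rot": [0, 0, -0.0463], "jaw": 0.085},
  {"rot": [0, 0, -0.0463], "jaw": 0.085},
  {"rot": [0, 0, -0.0463], "jaw": 0.085},
  {"rot": [0, 0, -0.0463], "jaw": 0.085},
  {"rot": [0, 0, -0.0463], "jaw": 0.085},
  {"rot": [0, 0, -0.0463], "jaw": 0.085},
  {"rot": [0, 0, -0.0463], "jaw": 0.085},
  {"rot": [0, 0, -0.0463], "jaw": 0.085},
  {"rot": [0, 0, -0.0463], "jaw": 0.085},
])

```text
t: 2.52
eef_pos: [0.523, -0.1262, 0.2901]
tcp_rot: [-1.733, -2.62, 0.0]
ft_force: [-0.0, 0.6, -0.1]
gripper_width: 0.0848
grasp_force: 0.0
```

jog_arm([
  {"rot": [0, 0, -0.0463], "jaw": 0.085},
  {"rot": [0, 0, -0.0463], "jaw": 0.085},
  {"rot": [0, 0, -0.0463], "jaw": 0.085},
  {"rot": [0, 0, -0.0463], "jaw": 0.085},
  {"rot": [0, 0, -0.0463], "jaw": 0.085},
  {"rot": [0, 0, -0.0463], "jaw": 0.085},
  {"rot": [0, 0, -0.0463], "jaw": 0.085},
  {"rot": [0, 0, -0.0463], "jaw": 0.085},
  {"jaw": 0.085},
])

```text
t: 3.65
eef_pos: [0.523, -0.1262, 0.2902]
tcp_rot: [0.476, -3.105, -0.0]
ft_force: [-0.6, 0.5, 0.1]
gripper_width: 0.0852
grasp_force: 0.0
```

Run:
```python
from look import *
go((.523,-.1265,.29),208.7)
c=grab('wrist','w1'); print(c['xyz'])
for p in [(.523,-.1265,.105),(.523,-.1265,.026)]: print(proj(c,p))
```

```text
t 3.65 pos [ 0.523  -0.1262  0.2902] q [-0.29  0.26  1.78  0.    1.1  -2.17]
shift in present tool axes [ 0.0001 -0.0003  0.0002] | in final axes [ 0.0002 -0.0003  0.0002] | turn [ 0.0002 -0.0003 -0.1966]
[ 0.4600115  -0.14512721  0.43440977]
[[255.04453452 171.97399622]]
[[255.24309451 159.64391658]]
```

View pics/w1.png

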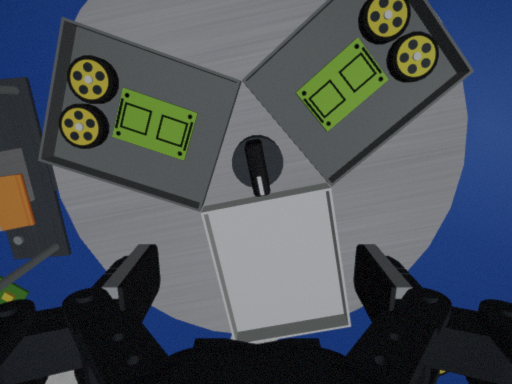

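The wrist view shows the hub's base at (257,162), the bar pointing to the white tray, the tray's rim corners at about (203,212), (330,186), (350,325) and (235,340), and the lip's edge from (24,176) to (34,229).

Run:
```python
from look import *
c=load('w1'); h=hsv(c)
m=(h[...,0]>3)&(h[...,0]<20)&(h[...,1]>150)&(h[...,2]>100); m[:,60:]=0
k=blobs(m,50)[0][:,0]; print(cv2.approxPolyDP(k,2,True)[:,0].tolist())
e=k[(k[:,0]>18)&(k[:,1]>182)&(k[:,1]<224)]; e=e[[p[0]==max(e[e[:,1]==p[1]][:,0]) for p in e]]
vx,vy,x0,y0=cv2.fitLine(e.astype(np.float32),cv2.DIST_HUBER,0,.01,.01).ravel()
f=lambda y:(x0+vx/vy*(y-y0)+.5,y)
P=plane(c,[f(177.),f(229.)],.157); print('lip',P.round(4).tolist(),np.linalg.norm(P[1]-P[0]))
d=P[1]-P[0]; print('lip normal yaw',np.degrees(np.arctan2(d[1],d[0]))+90, 'mid',P.mean(0), 'from hub',P.mean(0)[:2]-[.523,-.1265], np.hypot(*(P.mean(0)[:2]-[.523,-.1265])))
r=np.array([(203,212),(330,186),(350,325),(235,340)]); Q=plane(c,r,.054); print(Q.round(4).tolist())
ang=lambda a,b:np.degrees(np.arctan2(*(Q[b]-Q[a])[1::-1])); print('tray sides yaw',ang(0,3),ang(1,2),ang(0,1),'mid inner',Q[:2].mean(0)); v=Q.mean(0)[:2]-[.523,-.1265]; print('centre',np.hypot(*v),np.degrees(np.arctan2(v[1],v[0])))
# white interior lines
m=(h[...,1]<50)&(h[...,2]>125); n=np.zeros_like(m); n[195:335,200:345]=m[195:335,200:345]
k=blobs(n)[0]; q=plane(c,k[:,0],.04)[:,:2]; print(cv2.minAreaRect((q*1000).astype(np.float32)))
# grey tray plates green
m=(h[...,0]>35)&(h[...,0]<55)&(h[...,1]>120)&(h[...,2]>80)
for k in blobs(m,800)[:2]: q=plane(c,cv2.convexHull(k)[:,0],.035)[:,:2]; rr=cv2.minAreaRect((q*1000).astype(np.float32)); v=np.array(rr[0])/1000-[.523,-.1265]; print(rr,np.hypot(*v),np.degrees(np.arctan2(v[1],v[0])))
```

```text
[[21, 174], [0, 177], [2, 229], [34, 223]]
lip [[0.5775, -0.3199, 0.157], [0.6222, -0.3021, 0.157]] 0.04808266409758881
lip normal yaw 111.66672657443527 mid [ 0.59984019 -0.31100784  0.157     ] from hub [ 0.07684019 -0.18450784] 0.1998688565554224
[[0.5992, -0.1694, 0.054], [0.5222, -0.033, 0.054], [0.6949, 0.0615, 0.054], [0.7642, -0.0799, 0.054]]
tray sides yaw 28.47354536586753 28.68756838738144 119.47127733507284 mid inner [ 0.56070993 -0.10121551  0.054     ]
centre 0.1414215099501584 30.269254259425328
((658.1385498046875, -77.11856079101562), (184.7901611328125, 199.61077880859375), 28.689023971557617)
((409.3748779296875, -57.37471008300781), (59.703216552734375, 89.83553314208984), 58.685874938964844) 0.13299990252478247 148.68522722005704
((517.5432739257812, -254.78228759765625), (90.2414321899414, 60.01683807373047), 88.63011932373047) 0.12839829115193416 -92.43571437533586
```

Converted, 0.06 m is 0.96, 0.03 m is 0.48, -0.18 rad / 4 = -0.045.

jog_arm([
  {"rot": [0, 0, -0.045], "jaw": 0.085},
  {"rot": [0, 0, -0.0041], "trans": [0.0288, 0, 0.48], "jaw": 0.06},
  {"trans": [0, 0, 0.96], "jaw": 0.045},
  {"trans": [0, 0, 0.96], "jaw": 0.04},
  {"trans": [0, 0, 0.96], "jaw": 0.04},
  {"trans": [0, 0, 0.16], "jaw": 0.04},
  {"jaw": 0.04},
], force=25)

```text
t: 4.58
eef_pos: [0.5219, -0.1271, 0.071]
tcp_rot: [0.776, -3.044, -0.0]
ft_force: [0.2, -0.0, 0.8]
gripper_width: 0.0397
grasp_force: 0.0
```

Run:
```python
from look import *
go((.5215,-.126,.071),208.65)
```

```text
t 4.58 pos [ 0.5219 -0.1271  0.071 ] q [-0.3   0.55  1.99  0.    0.6  -2.37]
shift in present tool axes [-0.0002  0.0012 -0.    ] | in final axes [-0.0002  0.0012 -0.    ] | turn [ 0.0002 -0.0002 -0.0006]
```

Converted, 0.0012 m is 0.0192.

jog_arm([
  {"trans": [0, 0.0192, 0], "jaw": 0.03},
  {"jaw": 0.012},
  {"jaw": 0.012},
  {"jaw": 0.012},
], force=25)

```text
t: 5.08
eef_pos: [0.5217, -0.1256, 0.0723]
tcp_rot: [-0.778, 3.042, -0.001]
ft_force: [-2.7, 8.8, 13.5]
gripper_width: 0.0178
grasp_force: 27.7
```

Converted, -0.001 m is -0.016.

jog_arm([
  {"trans": [0, 0.016, -0.016], "jaw": 0.012},
  {"jaw": 0.012},
], force=25)

```text
t: 5.32
eef_pos: [0.5217, -0.1255, 0.0724]
tcp_rot: [-0.779, 3.041, -0.002]
ft_force: [2.6, -1.2, -2.8]
gripper_width: 0.0175
grasp_force: 28.3
```

jog_arm([
  {"rot": [0, 0, 0.045], "jaw": 0.012},
  {"rot": [0, 0, 0.045], "jaw": 0.012},
  {"rot": [0, 0, 0.045], "jaw": 0.012},
])

```text
t: 5.7
eef_pos: [0.5217, -0.1262, 0.0724]
tcp_rot: [0.069, 3.138, -0.003]
ft_force: [0.8, -13.5, -3.8]
gripper_width: 0.0178
grasp_force: 28.0
```

Converted, 0.18 rad / 4 = 0.045.

jog_arm([
  {"rot": [0, 0, 0.045], "jaw": 0.012},
  {"rot": [0, 0, 0.045], "jaw": 0.012},
  {"rot": [0, 0, 0.045], "jaw": 0.012},
  {"rot": [0, 0, 0.045], "jaw": 0.012},
  {"rot": [0, 0, 0.045], "jaw": 0.012},
  {"rot": [0, 0, 0.045], "jaw": 0.012},
  {"rot": [0, 0, 0.0145], "jaw": 0.012},
  {"jaw": 0.012},
  {"jaw": 0.012},
])

```text
t: 6.82
eef_pos: [0.5208, -0.127, 0.0723]
tcp_rot: [1.742, 2.612, -0.002]
ft_force: [-5.7, -23.3, 1.2]
gripper_width: 0.0179
grasp_force: 28.9
```

Run:
```python
from look import *
go((.5215,-.126,.29),112.5)
for n in('wrist','top','scene'): grab(n,n+'2')
```

```text
t 6.83 pos [ 0.5208 -0.127   0.0723] q [-0.29  0.54  1.99 -0.    0.6  -0.69]
shift in present tool axes [ 1.000e-04  1.100e-03 -2.177e-01] | in final axes [ 0.0006  0.0011 -0.2177] | turn [0.0003 0.0024 0.0017]
```

View pics/wrist2.png

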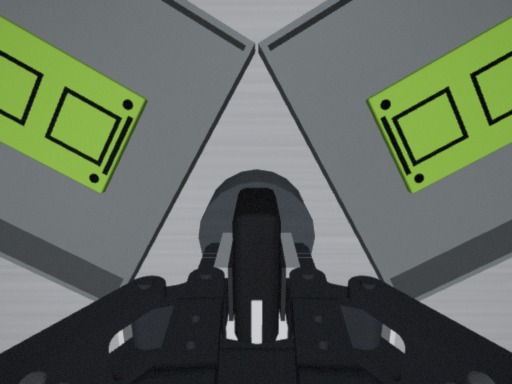

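The wrist view shows the bar at (257,250) gripped between the pads, square with the tool. Next I release it, rise, and check the angle against the lip.

Converted, -0.06 m is -0.96.

jog_arm([
  {"jaw": 0.03},
  {"jaw": 0.045},
  {"jaw": 0.05},
  {"trans": [0, 0, -0.96], "jaw": 0.05},
  {"trans": [0, 0, -0.96], "jaw": 0.06},
  {"trans": [0, 0, -0.96], "jaw": 0.085},
  {"trans": [0, 0, -0.96], "jaw": 0.085},
  {"jaw": 0.085},
])

```text
t: 7.98
eef_pos: [0.5226, -0.1255, 0.3162]
tcp_rot: [1.739, 2.607, 0.004]
ft_force: [0.4, 0.1, -0.9]
gripper_width: 0.0852
grasp_force: 0.0
```

Run:
```python
from look import *
c=grab('wrist','w3'); grab('top','t3'); grab('scene','s3')
```

```text
(no output)
```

View pics/w3.png

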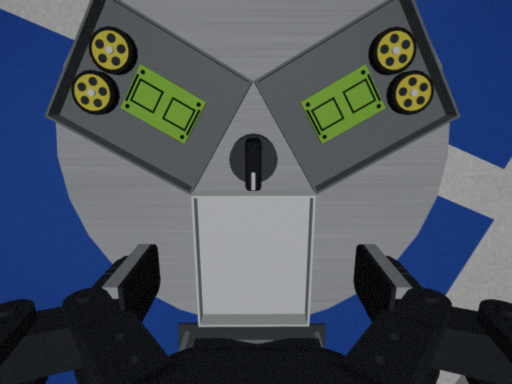

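View pics/t3.png

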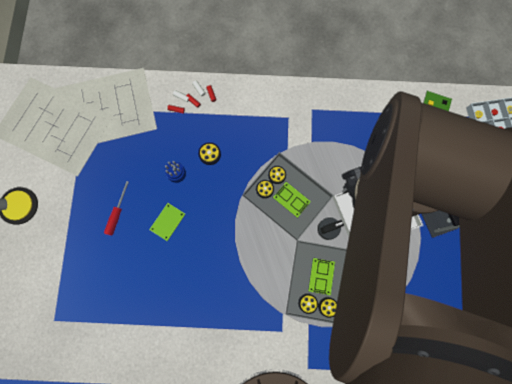

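The tray (192..315, 195..325) looks squared to the tool and to the station's base edge at the bottom of the wrist image; in the top view the arm covers the lip.

Run:
```python
from look import *
c=load('w3'); h=hsv(c)
m=(h[...,0]>35)&(h[...,0]<55)&(h[...,1]>120)&(h[...,2]>80)
for k in blobs(m,800)[:2]: q=plane(c,cv2.convexHull(k)[:,0],.035)[:,:2]; rr=cv2.minAreaRect((q*1000).astype(np.float32)); print(rr)
for tag in('w1','w3'):
    c=load(tag);h=hsv(c); blue=((h[...,0]>105)&(h[...,0]<128)&(h[...,1]>150)&(h[...,2]>50)).astype(np.uint8)
    e=cv2.morphologyEx(blue,cv2.MORPH_GRADIENT,np.ones((3,3))); yy,xx=np.nonzero(e); P=plane(c,np.c_[xx,yy],.026)[:,:2]; h0=np.array([.522,-.126])
    r=np.hypot(*(P-h0).T); P=P[(r>.24)&(r<.28)]
    o=least_squares(lambda p:np.hypot(*(P-p[:2]).T)-.26,h0,loss='cauchy',f_scale=.002); print(tag,o.x,np.sum(abs(o.fun)<.004),len(P))
go((.523,.32,.29),150.6)
```

```text
((391.2581481933594, -107.92076110839844), (59.84457778930664, 89.81697082519531), 82.53836822509766)
((598.9368896484375, -21.5196533203125), (89.85567474365234, 59.80486297607422), 52.588829040527344)
w1 [ 0.52080746 -0.12502276] 1481 2383
w3 [ 0.5202192  -0.12451676] 1358 1868
t 8.12 pos [ 0.52   -0.1248  0.3107] q [-0.29  0.24  1.76  0.    1.14 -0.69]
shift in present tool axes [0.4095 0.1737 0.0208] | in final axes [0.2158 0.389  0.0207] | turn [-5.000e-04 -8.000e-04 -6.633e-01]
```

Converted, 0.0512 m is 0.8192, 0.0217 m is 0.3472.

jog_arm([
  {"trans": [0.8192, 0.3472, 0.0416], "jaw": 0.085},
  {"trans": [0.8192, 0.3472, 0.0416], "jaw": 0.085},
  {"trans": [0.8192, 0.3472, 0.0416], "jaw": 0.085},
  {"trans": [0.8192, 0.3472, 0.0416], "jaw": 0.085},
  {"trans": [0.8192, 0.3472, 0.0416], "jaw": 0.085},
  {"trans": [0.8192, 0.3472, 0.0416], "jaw": 0.085},
  {"trans": [0.8192, 0.3472, 0.0416], "jaw": 0.085},
  {"trans": [0.8192, 0.3472, 0.0416], "jaw": 0.085},
])

```text
t: 9.12
eef_pos: [0.5225, 0.3213, 0.2884]
tcp_rot: [-1.742, -2.612, 0.004]
ft_force: [0.7, -0.3, -0.5]
gripper_width: 0.0849
grasp_force: 0.0
```

jog_arm([
  {"rot": [0, 0, -0.0415], "jaw": 0.085},
  {"rot": [0, 0, -0.0415], "jaw": 0.085},
  {"rot": [0, 0, -0.0415], "jaw": 0.085},
  {"rot": [0, 0, -0.0414], "jaw": 0.085},
  {"jaw": 0.085},
])

```text
t: 9.75
eef_pos: [0.5228, 0.3194, 0.2887]
tcp_rot: [-0.798, -3.036, 0.003]
ft_force: [-0.1, 0.2, 0.1]
gripper_width: 0.0851
grasp_force: 0.0
```

Run:
```python
from look import *
W=grab('wrist','w4'); T=grab('top','t4'); S=grab('scene','s4')
for c,n in((W,'w'),(T,'t'),(S,'s')):
    h=hsv(c);m=(h[...,0]>35)&(h[...,0]<55)&(h[...,1]>100)&(h[...,2]>60)
    p=proj(c,(.521,.321,.031))[0]
    for k in blobs(m,200):
        if cv2.pointPolygonTest(k,tuple(map(float,p)),False)>0: q=plane(c,k[:,0],.031)[:,:2]; print(n,p,cv2.minAreaRect((q*1000).astype(np.float32)))
    m=(h[...,0]>5)&(h[...,0]<17)&(h[...,1]>140)&(h[...,2]>100); 
    for k in blobs(m,30)[:3]: print('orange',cv2.minAreaRect(k))
go((.521,.321,.1),150.6)
```

```text
w [256.41663382 159.82823924] ((520.4555053710938, 323.3682556152344), (59.15645217895508, 88.12718963623047), 60.57652282714844)
t [167.39518249 220.97540292] ((520.1741333007812, 322.3235168457031), (59.526947021484375, 88.40479278564453), 60.83110427856445)
orange ((417.19586181640625, 194.69073486328125), (19.08850860595703, 10.153462409973145), 66.03751373291016)
s [324.98528766 206.45304242] ((525.664794921875, 318.3265686035156), (57.17379379272461, 90.59265899658203), 60.4089469909668)
orange ((72.5, 209.0), (10.0, 11.0), 90.0)
t 9.9 pos [0.5232 0.3196 0.2896] q [ 0.5   0.38  1.61  0.    1.15 -0.56]
shift in present tool axes [0.0025 0.0004 0.1896] | in final axes [2.600e-03 1.000e-04 1.896e-01] | turn [-0.0012 -0.0008 -0.0036]
```

Converted, 0.06 m is 0.96, 0.0039 m is 0.0624.

jog_arm([
  {"trans": [0.0624, 0.0288, 0.8], "jaw": 0.085},
  {"trans": [0, 0, 0.96], "jaw": 0.085},
  {"trans": [0, 0, 0.96], "jaw": 0.085},
  {"trans": [0, 0, 0.8], "jaw": 0.085},
  {"trans": [0, 0, 0.56], "jaw": 0.085},
  {"trans": [0, 0, 0.32], "jaw": 0.085},
  {"trans": [0, 0, 0.1872], "jaw": 0.085},
  {"jaw": 0.075},
  {"jaw": 0.068},
], force=40)

```text
t: 11.02
eef_pos: [0.5217, 0.3236, 0.0049]
tcp_rot: [0.797, 3.037, 0.002]
ft_force: [0.4, 0.3, -0.9]
gripper_width: 0.0682
grasp_force: 0.0
```

```bash
python3 -c "
from look import *
go((.5205,.323,.002),150.6); grab('wrist','w5')"
```

```text
t 11.03 pos [0.5217 0.3236 0.0049] q [ 0.51  0.72  1.84  0.    0.58 -0.55]
shift in present tool axes [ 0.0007 -0.0011  0.0029] | in final axes [ 0.0007 -0.0011  0.0029] | turn [ 0.0014  0.0009 -0.0003]
```

View pics/w5.png

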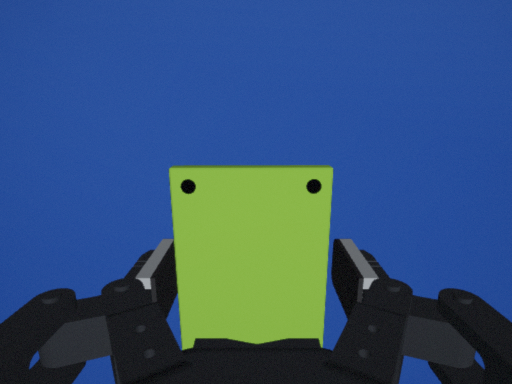

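The plate lies squarely between the pads, its far edge at row 166 and its sides at columns 170 and 332. I'll close now.

Converted, 0.002 m is 0.032, -0.0005 m is -0.008.

jog_arm([
  {"trans": [0.008, -0.008, 0.032], "jaw": 0.06},
  {"jaw": 0.05},
  {"jaw": 0.05},
  {"jaw": 0.05},
], force=40)

```text
t: 11.58
eef_pos: [0.5209, 0.3234, 0.0029]
tcp_rot: [0.797, 3.038, 0.002]
ft_force: [-1.0, 0.2, 10.6]
gripper_width: 0.0592
grasp_force: 41.0
```

```bash
python3 -c "
from look import *
s=bot.state(); c=grab('wrist','w6'); Rc=R.from_rotvec(s['tcp_rot'])
P=plane(c,[(190,166.5),(312,166.5)],.031); print(Rc.inv().apply(P-s['eef_pos']).round(4), s['eef_pos'])"
```

```text
[[ 0.0455 -0.0229 -0.0282]
 [ 0.0455  0.0209 -0.0282]] [0.52092835 0.32341407 0.00285432]
```

jog_arm([
  {"trans": [0, 0, -0.16], "jaw": 0.05},
  {"trans": [0, 0, -0.48], "jaw": 0.05},
  {"trans": [0, 0, -0.96], "jaw": 0.05},
  {"trans": [0, 0, -0.96], "jaw": 0.05},
  {"trans": [0, 0, -0.96], "jaw": 0.05},
  {"trans": [0, 0, -0.96], "jaw": 0.05},
  {"jaw": 0.05},
])

```text
t: 12.5
eef_pos: [0.5222, 0.3242, 0.2875]
tcp_rot: [0.795, 3.033, 0.01]
ft_force: [0.1, 0.5, -1.4]
gripper_width: 0.0588
grasp_force: 43.6
```

Run:
```python
from look import *
s=bot.state();Rc=R.from_rotvec(s['tcp_rot']); c=grab('wrist','w7'); grab('top','t7')
h=hsv(c);m=(h[...,0]>35)&(h[...,0]<55)&(h[...,1]>100)&(h[...,2]>60); m[:140]=0
k=blobs(m,500)[0][:,0]; print(k[:,1].min(), k[:,0].min(),k[:,0].max()); y=k[:,1].min(); e=k[k[:,1]<y+6]
print(cv2.approxPolyDP(k,4,True)[:,0].tolist())
dz=np.array([0,0,0])
for back in(.019,.025,.031):
    Z=s['eef_pos'][2]+back; P=plane(c,[(e[:,0].min(),y),(e[:,0].max(),y)],Z); print(back,Rc.inv().apply(P-s['eef_pos']).round(4).tolist())
go((.5,0,.3),112.56,s=s)
```

```text
168 174 339
[[176, 169], [186, 346], [192, 347], [196, 338], [251, 343], [317, 338], [326, 348], [339, 171]]
0.019 [[0.0433, -0.0309, -0.0194], [0.0432, 0.033, -0.019]]
0.025 [[0.0444, -0.0293, -0.0254], [0.0444, 0.0314, -0.025]]
0.031 [[0.0456, -0.0278, -0.0314], [0.0455, 0.0299, -0.031]]
t 12.5 pos [0.5222 0.3242 0.2875] q [ 0.51  0.38  1.62  0.    1.14 -0.55]
shift in present tool axes [-0.1398 -0.2933 -0.014 ] | in final axes [-0.2908 -0.1449 -0.0125] | turn [0.0088 0.002  0.664 ]
```

View pics/w7.png

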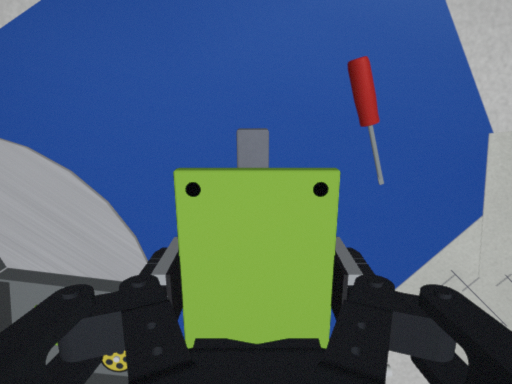

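The plate is held centred (sides at columns 176 and 339, far edge at row 169). I'll now carry it over to the turntable.

```bash
python3 -c "
from look import *
go((.5527,-.2026,.31),112.55); go((.5527,-.2026,.31),150.6)"
```

```text
t 12.6 pos [0.5202 0.323  0.2825] q [ 0.51  0.38  1.63  0.    1.13 -0.55]
shift in present tool axes [-0.2864 -0.4419 -0.0278] | in final axes [-0.4979 -0.1715 -0.0275] | turn [1.300e-03 3.000e-04 6.641e-01]
t 12.6 pos [0.5202 0.323  0.2825] q [ 0.51  0.38  1.63  0.    1.13 -0.55]
shift in present tool axes [-0.2864 -0.4419 -0.0278] | in final axes [-0.2864 -0.4419 -0.0275] | turn [0.0011 0.0007 0.    ]
```

Converted, -0.0491 m is -0.7856, -0.0318 m is -0.5088.

jog_arm([
  {"trans": [-0.5088, -0.7856, -0.0496], "jaw": 0.05},
  {"trans": [-0.5088, -0.7856, -0.0496], "jaw": 0.05},
  {"trans": [-0.5088, -0.7856, -0.0496], "jaw": 0.05},
  {"trans": [-0.5088, -0.7856, -0.0496], "jaw": 0.05},
  {"trans": [-0.5088, -0.7856, -0.0496], "jaw": 0.05},
  {"trans": [-0.5088, -0.7856, -0.0496], "jaw": 0.05},
  {"trans": [-0.5088, -0.7856, -0.0496], "jaw": 0.05},
  {"trans": [-0.5088, -0.7856, -0.0496], "jaw": 0.05},
  {"trans": [-0.5088, -0.7856, -0.0496], "jaw": 0.05},
])

```text
t: 13.72
eef_pos: [0.5517, -0.2041, 0.308]
tcp_rot: [-0.797, -3.036, -0.001]
ft_force: [0.9, -0.2, -1.2]
gripper_width: 0.0594
grasp_force: 43.6
```

jog_arm([
  {"rot": [0, 0, 0.0415], "jaw": 0.05},
  {"rot": [0, 0, 0.0415], "jaw": 0.05},
  {"rot": [0, 0, 0.0415], "jaw": 0.05},
  {"rot": [0, 0, 0.0415], "jaw": 0.05},
  {"rot": [0, -0.0438, 0], "jaw": 0.05},
  {"rot": [0, -0.0438, 0], "jaw": 0.05},
  {"rot": [0, -0.0434, 0], "jaw": 0.05},
  {"jaw": 0.05},
  {"jaw": 0.05},
])

```text
t: 14.85
eef_pos: [0.5518, -0.2028, 0.3085]
tcp_rot: [1.499, 2.246, -0.39]
ft_force: [0.6, 0.4, -1.3]
gripper_width: 0.0593
grasp_force: 43.7
```

```bash
python3 -c "
from look import *
go((.5541,-.2060,.1505),112.55,-30)"
```

```text
t 14.85 pos [ 0.5518 -0.2028  0.3085] q [-0.14  0.22  1.92 -0.6   0.83 -0.16]
shift in present tool axes [0.0726 0.0016 0.1403] | in final axes [0.0756 0.0008 0.1387] | turn [-0.0047 -0.0216  0.0012]
```

Units first: shifts go in shares of 62.5 mm and turns go in shares of 4 rad. So 0.0463 m is 0.7408, 0.025 m is 0.4, -0.02 rad / 4 = -0.005.

jog_arm([
  {"rot": [-0.0008, -0.005, 0], "jaw": 0.05},
  {"trans": [0.4, 0.0048, 0.7408], "jaw": 0.05},
  {"trans": [0.4, 0.0048, 0.7408], "jaw": 0.05},
  {"trans": [0.4, 0.0048, 0.7408], "jaw": 0.05},
  {"jaw": 0.05},
  {"jaw": 0.05},
])

```text
t: 15.6
eef_pos: [0.5553, -0.2081, 0.1531]
tcp_rot: [1.487, 2.224, -0.401]
ft_force: [-0.2, -0.5, -0.7]
gripper_width: 0.059
grasp_force: 43.9
```

```bash
python3 -c "
from look import *
go((.5973,-.3100,.1500),112.55,-30); grab('scene','s8'); grab('top','t8'); grab('wrist','w8')
a=cv2.imread('pics/scene8.png') if 0 else cv2.imread('pics/s8.png')[120:270,0:200]; cv2.imwrite('pics/s8c.png',cv2.resize(a,(800,600)))"
```

```text
t 15.6 pos [ 0.5553 -0.2081  0.1531] q [-0.14  0.44  2.09 -0.98  0.55  0.31]
shift in present tool axes [-0.0937 -0.0001  0.058 ] | in final axes [-0.0939 -0.0003  0.0577] | turn [-0.0008  0.0032 -0.0015]
```

View pics/s8c.png

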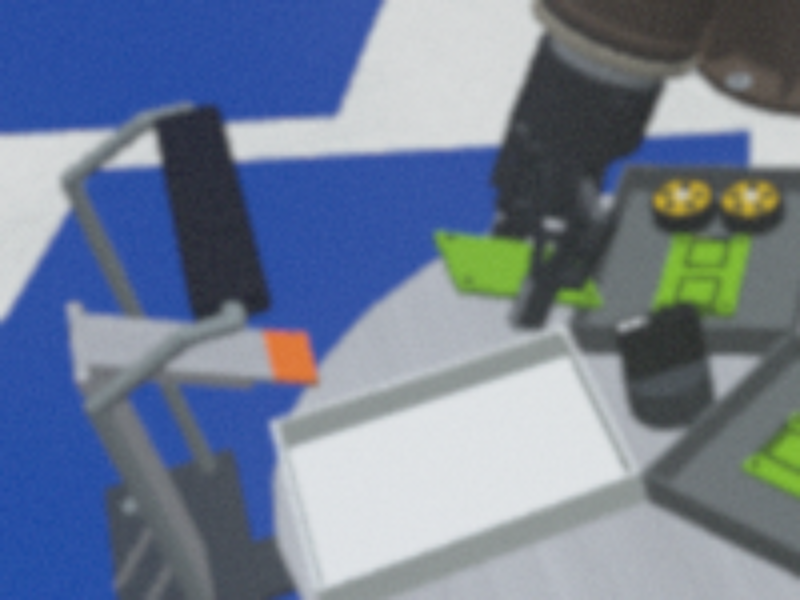

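The scene crop shows the plate held parallel to the ramp, the lip and lamp clear to its left, and the white tray facing the chute.

Converted, -0.0317 m is -0.5072, -0.031 m is -0.496, 0.003 rad / 4 = 0.0008.

jog_arm([
  {"rot": [0, 0.0008, 0], "trans": [-0.496, 0, 0.3088], "jaw": 0.05},
  {"trans": [-0.496, 0, 0.3088], "jaw": 0.05},
  {"trans": [-0.5072, 0, 0.3104], "jaw": 0.05},
  {"jaw": 0.05},
  {"jaw": 0.05},
])

```text
t: 16.38
eef_pos: [0.5967, -0.3091, 0.1493]
tcp_rot: [1.489, 2.226, -0.398]
ft_force: [0.4, -0.3, -0.9]
gripper_width: 0.0591
grasp_force: 43.9
```

```bash
python3 -c "
from look import *
go((.5988,-.3135,.1444),112.55,-30); grab('scene','s9'); grab('top','t9'); grab('wrist','w9')
a=cv2.imread('pics/s9.png')[130:250,0:100]; b=cv2.imread('pics/w9.png'); cv2.imwrite('pics/c9.png',np.hstack([cv2.resize(a,(400,480),interpolation=2),cv2.resize(b,(400,480))]))"
```

```text
t 16.38 pos [ 0.5967 -0.3091  0.1493] q [-0.31  0.51  1.96 -0.93  0.5   0.09]
shift in present tool axes [-0.0017  0.0003  0.0067] | in final axes [-0.0017  0.0002  0.0067] | turn [-0.0003  0.0002 -0.0016]
```

View pics/c9.png

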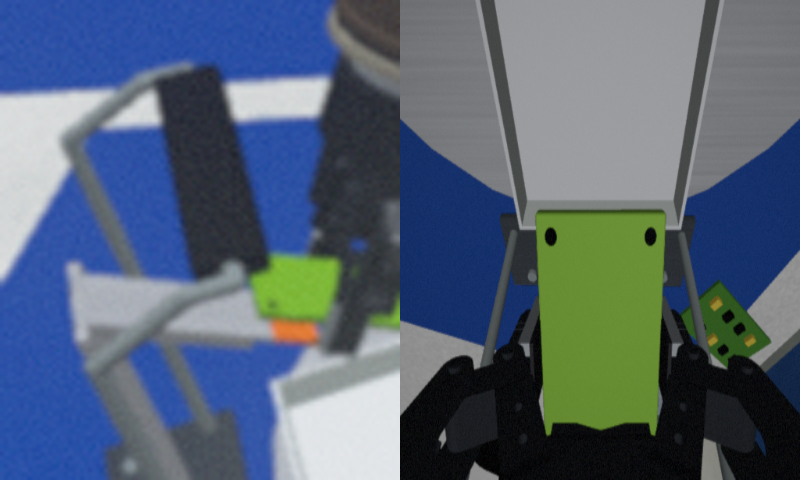

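The plate, tray and lamp posts are all symmetric about the tool's centre line in the wrist view, with the plate in under the lamp and above the lip. I'll step down to the release height and check the offset in the scene camera.

Converted, 0.0067 m is 0.1072, -0.0017 m is -0.0272.

jog_arm([
  {"trans": [-0.0272, 0, 0.1072], "jaw": 0.05},
  {"jaw": 0.05},
  {"jaw": 0.05},
])

```text
t: 16.9
eef_pos: [0.5984, -0.3135, 0.143]
tcp_rot: [1.489, 2.228, -0.399]
ft_force: [-0.7, -0.4, -0.8]
gripper_width: 0.0593
grasp_force: 44.0
```

Run:
```python
from look import *
c=grab('scene','s10'); s=bot.state(); go((.5988,-.3135,.1444),112.55,-30,s=s)
hub=np.array([.5205,-.125,0]); d=np.array([.3835,-.9236,0]); l=np.array([.9236,.3835,0])
lip=[hub+.2025*d+y*l+[0,0,.158] for y in(.023,-.023)]
print('lip model',proj(c,lip).round(1).tolist(),'seen (79.8,216.1),(77.1,203.0)')
Rc=R.from_rotvec(s['tcp_rot']); pl=s['eef_pos']+Rc.apply([(-.045,y,-.0282) for y in(.031,-.029)])
print('plate model',proj(c,pl).round(1).tolist())
h=hsv(c);m=(h[...,0]>35)&(h[...,0]<55)&(h[...,1]>100)&(h[...,2]>60); m[:,110:]=0;m[260:]=0
print([cv2.approxPolyDP(k,1.5,True)[:,0].tolist() for k in blobs(m,30)])
a=s['eef_pos']+Rc.apply([0,0,-.0222]); v=a-(hub+.205*d+[0,0,.159]); print('centre rel lip',v@d,v@l,v[2])
```

```text
t 16.95 pos [ 0.5985 -0.3136  0.1431] q [-0.32  0.52  1.96 -0.94  0.49  0.09]
shift in present tool axes [-0.0007  0.0003 -0.0011] | in final axes [-0.0007  0.0003 -0.0011] | turn [-0.001  -0.0008 -0.0006]
lip model [[80.5, 214.5], [77.0, 202.9]] seen (79.8,216.1),(77.1,203.0)
plate model [[64.6, 210.1], [60.5, 194.7]]
[[[83, 198], [79, 196], [63, 198], [61, 202], [64, 211], [79, 212]], [[100, 205], [96, 211], [91, 213], [102, 214]]]
centre rel lip -0.012046390386728842 -0.0002546189025597993 0.0033376608917451145
```

jog_arm([
  {"jaw": 0.057},
  {"jaw": 0.0575},
  {"jaw": 0.058},
  {"jaw": 0.0585},
  {"jaw": 0.059},
  {"jaw": 0.0593},
  {"jaw": 0.0596},
], force=20)

```text
t: 17.82
eef_pos: [0.5986, -0.3136, 0.1432]
tcp_rot: [1.488, 2.228, -0.399]
ft_force: [0.4, 0.4, -1.0]
gripper_width: 0.0597
grasp_force: 15.8
```

jog_arm([
  {"jaw": 0.0599},
  {"jaw": 0.0602},
  {"jaw": 0.0605},
  {"jaw": 0.0608},
  {"jaw": 0.0612},
  {"jaw": 0.0616},
  {"jaw": 0.062},
  {"jaw": 0.063},
  {"jaw": 0.065},
  {"jaw": 0.068},
])

```text
t: 19.08
eef_pos: [0.5986, -0.3136, 0.1433]
tcp_rot: [1.488, 2.227, -0.399]
ft_force: [-0.9, 0.7, 0.1]
gripper_width: 0.0681
grasp_force: 0.0
```

jog_arm([
  {"jaw": 0.075},
  {"jaw": 0.085},
  {"jaw": 0.085},
  {"jaw": 0.085},
])

```text
t: 19.58
eef_pos: [0.5985, -0.3136, 0.1432]
tcp_rot: [1.488, 2.228, -0.399]
ft_force: [0.3, -0.3, -0.8]
gripper_width: 0.0847
grasp_force: 0.0
```

```bash
python3 -c "
from look import *
a=grab('scene','s11')['pixels'][120:270,0:200,::-1]; b=grab('wrist','w11')['pixels'][:,:,::-1]; cv2.imwrite('pics/c11.png',np.hstack([cv2.resize(a,(400,300),interpolation=2),cv2.resize(b,(400,300))]))"
```

```text
(no output)
```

View pics/c11.png

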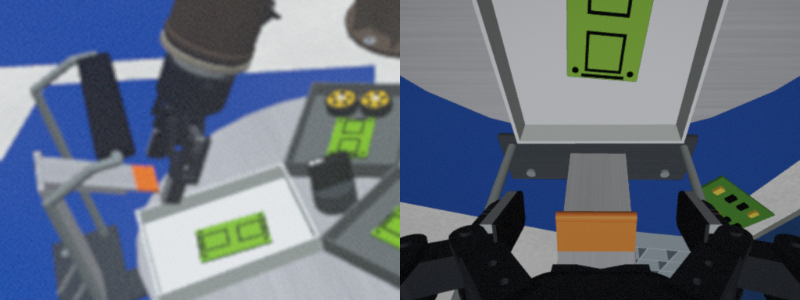

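The plate lies flat in the white tray, printed side up. I'll retreat by the approach path and do a final check.

Converted, -0.045 m is -0.72, 0.031 m is 0.496.

jog_arm([
  {"trans": [0.0272, 0, -0.1072], "jaw": 0.085},
  {"trans": [0.496, 0, -0.3088], "jaw": 0.085},
  {"trans": [0.496, 0, -0.3088], "jaw": 0.085},
  {"trans": [0.496, 0, -0.3088], "jaw": 0.085},
  {"trans": [-0.32, 0, -0.72], "jaw": 0.085},
  {"trans": [-0.32, 0, -0.72], "jaw": 0.085},
  {"trans": [-0.32, 0, -0.72], "jaw": 0.085},
  {"jaw": 0.085},
  {"jaw": 0.085},
])

```text
t: 20.8
eef_pos: [0.5486, -0.1935, 0.2987]
tcp_rot: [1.488, 2.227, -0.399]
ft_force: [0.3, -0.2, -0.4]
gripper_width: 0.0851
grasp_force: 0.0
```

Run:
```python
from look import *
for n in('scene','top','wrist'): grab(n,n+'12')
c=load('scene12'); a=load('scene0')
d=cv2.absdiff(c['pixels'],a['pixels']).max(2)[170:300,285:400]; print('bystander diff',(d>60).sum())
h=hsv(c);m=(h[...,0]>35)&(h[...,0]<55)&(h[...,1]>100)&(h[...,2]>60)
for k in blobs(m,200):
    q=plane(c,cv2.convexHull(k)[:,0],.035)[:,:2]; print(cv2.minAreaRect((q*1000).astype(np.float32)))
print(bot.state()['ft_force'],bot.state()['eef_pos'])
```

```text
bystander diff 430
((876.6754760742188, -425.1231994628906), (73.07965087890625, 102.20146179199219), 73.55847930908203)
((603.5463256835938, -22.807632446289062), (90.37368774414062, 61.50776672363281), 52.4658203125)
((582.927490234375, -255.0519256591797), (57.237945556640625, 83.56118774414062), 17.14361572265625)
((392.38995361328125, -110.29693603515625), (60.1400260925293, 95.1233139038086), 82.00813293457031)
[ 0.24021375 -0.69551151  0.15254542] [ 0.54828149 -0.193687    0.29745617]
```

View pics/scene12.png

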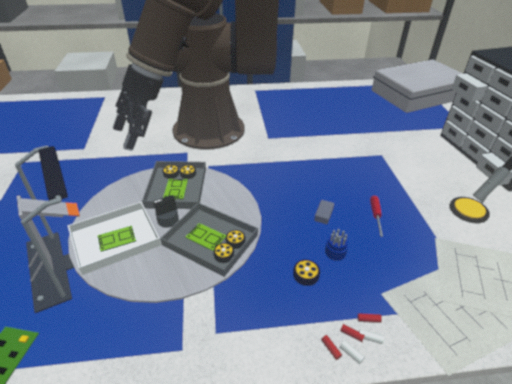

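The scene view shows the plate flat in the white tray at (116,238), printed side up. The wheel (306,271), bit stand (338,243) and screwdriver (377,213) are unmoved, and the arm is clear.

```bash
python3 -c "
from cell import bot
print(bot.finish_job())"
```

```text
the job is handed in; nothing more can be done
None
```

The job is handed in at about 21 s: the white tray faces the chute, the plate lies flat in it printed side up, and the lamp, wheel, bit stand and screwdriver were left untouched.

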